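# Switch a locking selector inside a level ring

## Robot

A 7-joint arm with a two-finger parallel gripper is mounted at the origin on the work surface. World frame = base frame: x ahead of the robot, y to its left, z up, the work surface at z = 0. Lengths are in m, angles in rad, forces in N, time in s.
With the tool pointing down it reaches from about 0.425 to 0.925 m from the base axis. Payload 6.8 kg.
Tool frame: the origin (TCP) lies on the centre line of the jaws, within the pads' length; the fingertips stand bot.finger_overhang ahead of it and the grasp point (between the pads) lies 3 mm ahead of it (bot.finger_overhang is the distance from the TCP to the fingertips, in m); z points along the fingers, y is the direction in which the jaws open and shut (so a half turn about z gives the same grasp; the last joint's range is limited). The gripper opens to 85 mm and grips with 20 to 120 N. Pads are 22 mm wide; open, the fingers measure 114 mm over their backs; the gripper's body (76 mm by 85 mm) begins 54 mm behind the grasp point. The pads swing forward as they close: fully open they stand 13 mm farther back than shut.
Start: joints at [1.144, 0.477, 0.022, 1.555, -0.011, 1.109, -0.083], TCP at [0.212, -0.641, 0.253] pointing down, gripper open.
Joint ranges: [-2.96, 2.96], [-0.34, 2.1], [-1.41, 1.46], [0.24, 2.44], [-1.37, 4.51], [0.17, 1.92], [-2.96, 2.96]. Speed limits (rad/s): [2.39, 2.39, 3.14, 3.14, 3.14, 3.14, 3.14].

## Interface

Orientations are given as a unit quaternion [w, x, y, z].
In Python, from station import bot gives the robot as it stands.
- The arm moves only by the tool drive_tool, never from a script. Its argument "increments" is text: rows parted by semicolons, each of 4 numbers parted by spaces: the shift along the world's x, y, z in m, then the turn about the world's z in rad. In form: tx ty tz spin; .... A call has 1 to 12 rows; each row shifts and turns the commanded pose from where the row before left it; what a row does not reach is not made up. A row lasts 1/12 s, in which the tool goes at most 41.7 mm and 7.16 degrees, less where a joint would pass 70% of its speed; a pose out of reach is approached as far as the arm can. A call is refused whole if a number of a shift passes 0.0417 or a number of a turn 0.125, either way. A call with a gripper value outside its range is refused whole. "grip" is the opening, from 0 (shut) to 1 (fully open), set as the call begins (left out, the last holds). The fingers move at their own pace and stop on an object; "squeeze" is the grip in N (left out, the last holds). Time passes only in rows, so rows that do not move let the fingers close. It gives the time, the measured TCP pose, the force and the opening at its end, in the units of the state.
- bot.get_obs(): the state, without advancing time (a new reading comes with each control period).
- bot.read_camera(name): name is "scene" or "top" or "wrist"; returns the picture (400x640x3 uint8, red, green, blue); there is no depth.
- bot.calibration(name): a dict with "fx", "fy", "cx", "cy" (pixels), "camera_from_world" (4x4, takes a point from world to camera coordinates). Camera axes: x right, y down, z forward; pixel columns grow to the right and rows downward; lengths in m; the calibration is good to about 2 mm. A picture is of the moment at which its call begins: read the wrist's pose just before it. calibration takes no time and is no camera call; for the wrist camera it gives the pose at the moment of the call.
- bot.hand_in(): hands the job in, once; it reports no verdict.
The state is a dict: "t": time; "q": joint angles; "joint_vel": joint speeds; "joint_torque": joint torques, N m; "eef_pos": TCP position; "tool_rot": TCP orientation; "contact_force": force on the tool from outside, world axes, zero at the start; "torque": the same for the moment, N m; "gripper_width": opening from 0.0 (shut) to 1.0 (fully open).
Only numpy, scipy, OpenCV 4.12 (cv2) and the standard library are available. Lean on these libraries where they do the work, as an engineer would, in place of code of your own. Each camera call takes 0.05 s, during which the arm holds its last target.

## Task

On the grey amplifier with the orange ring, switch the small dark inner knob one position clockwise, from the white dot to the green dot, without turning the orange outer ring. The knob is locked until pushed down, so push it gently, find the depth where it turns freely (do not force the lock; too deep, it lands on the ring and drags it along), turn it, and let it spring back up at the green dot. Leave the blue-ringed amplifier and the things lying about alone.

Things in the scene. Friction and masses are not known exactly. Their poses are not given: they have to be found in the camera images.
- dial_axis (a point): Centre of the top face of the grey amplifier with the ORANGE ring (case 130 x 140 mm, 55 mm high, fixed to the bench), on the axis of its two concentric controls. Axes: -x to the case's front, x to its rear with four sockets, z up. The ribbed orange ring (72 mm diameter, 16 mm high) has its top 18 to 26 mm above this point: its height differs from start to start and is not measured.
- green_dot (a point): Centre of the flat green dot (10 mm) on the case top, 47 mm from the axis. The white dot is 60 degrees anticlockwise of it seen from above (straight to the case's front), a blue dot 60 degrees clockwise.
- selector_grip (a point): Centre of the inner knob's top, on the axis, 66 mm above the case top when up; turns and sinks with the knob. Knob: dark grip bar 36 mm long (its x), 12 mm wide (y), 29 mm high, on a black foot disc 48 mm in diameter, 4 mm thick, underside 33 mm below this point; a white line on top marks its pointing end (-x). Fingers closing along y with tips 4 mm above the disc clear the ring.
- selector_turn (a joint): Inner knob's angle, rad, growing clockwise from above: 0 white dot (start), 1.047 green, 2.094 blue. Hidden teeth lock it at each dot (play 0.14; do not force: 0.9 N m breaks the lock) until pushed down to a release depth of 4 to 12 mm: 4 mm plus what the ring sits below its highest place. Let go within 0.1 rad of a dot it springs up into lock; farther off it may stay down on a tooth.
- selector_press (a joint): How far the inner knob is pushed down, m: 0 up, 0.020 at most. Spring: about 3 N to start, 0.3 N more per mm. 3 mm beyond the release depth (so 7 to 15 mm down) its foot disc lands on the orange ring, felt as a hard stop; turned in that contact it drags the ring round by friction.
- level_ring (a joint): Turn of the orange outer ring from where it stood at the start, rad, clockwise from above; it turns easily (about 0.025 N m). It must stay near 0.
- amp_blue: The twin amplifier with the BLUE ring, fixed to the bench; origin under the centre of its case (130 x 140 mm, 55 mm high), its knob's top 121 mm above the bench. To be left alone.
- screwdriver_grip (a point): Handle of a loose screwdriver lying on the bench.
- tape_mid (a point): Centre of a loose yellow roll of tape, 90 mm outside, 24 mm high.
- parts_box_mid (a point): Centre of a loose clear open plastic box 160 x 120 x 60 mm.
Not all that is in view belongs to the job. Leave any brown look-alike of the part that bears dial_axis alone.

How it is judged:
On the way, in this order (a step that is already met when the one before it is completed fails the run):
1. the inner knob, pushed down, is turned off the white dot (value of joint selector_turn above 0.35 rad and value of joint selector_press above 0.003 m), for 0.05 s.
2. the inner knob has sprung back up at the green dot (value of joint selector_turn between 0.847 and 1.247 rad and value of joint selector_press below 0.002 m), for 0.2 s.
At the end, for the whole second after the job is handed in: The inner knob of the orange-ringed amplifier points to the green dot (within 0.2 rad), up again (within 2 mm), the orange ring within 0.12 rad of where it stood (all of step 2 and value of joint level_ring between -0.12 and 0.12 rad and contact force between the fingers and anything else below 0.5 N); the robot touches nothing.
It fails at once if the orange ring is turned more than 0.12 rad (value of joint level_ring above 0.12 rad or value of joint level_ring below -0.12 rad).
It fails at once if the knob is pushed on to the ring with more than 30 N (contact force between selector_turn and level_ring above 30 N).
It fails at once if the inner knob is forced round against the teeth of its lock with more than 60 N (about 0.9 N m) (contact force between selector_turn and mount_set above 60 N).
It fails at once if the blue-ringed amplifier is pushed (contact force between any of the arm, the fingers and amp_blue above 3 N).
It fails at once if a loose thing is moved more than 20 mm (distance of any of screwdriver_grip, tape_mid, parts_box_mid from where it was at the start of the episode above 0.02 m).
It also fails if it takes over 51 s, if anything falls off the work surface, if the arm or the gripper's body presses on something with over 40 N, if the wrist force passes 120 N, or if a joint passes its speed limit or range.

## Working session

There is one attempt and no reset: what is moved stays moved. The work goes in short steps, Python scripts to look and compute and a tool call to move; the robot and the scene stay as the last step left them, time stands still between calls to the robot, and variables do not carry over. Pictures are saved under pics/ and viewed, and the job is handed in when it is done.

Besides the shell and the picture viewer there is one more tool, called after "Call:" by a JSON object that holds its "op" and its "data", one argument or row to a line. drive_tool: Moves the arm, as the interface text tells. Its arguments: {"type":"object","properties":{"increments":{"type":"string"},"grip":{"type":"number"},"squeeze":{"type":"number"}},"required":["increments"]}

```bash
mkdir -p pics
python3 - <<'E'
from station import bot
import cv2
for n in ["scene","top","wrist"]:
    im=bot.read_camera(n); cv2.imwrite(f"pics/{n}0.png",im[:,:,::-1])
o=bot.get_obs(); print(o, bot.finger_overhang)
for n in ["scene","top","wrist"]: print(bot.calibration(n))
E
```

```text
{'t': 0.15, 'q': array([ 1.14389767,  0.477643  ,  0.02235572,  1.55620924, -0.01150366,
        1.10931059, -0.08310754]), 'joint_vel': array([-0.00019757, -0.00190223,  0.00078359, -0.00304354,  0.00089447,
       -0.0004039 ,  0.0006997 ]), 'joint_torque': array([ 1.43823418e-03, -5.96927333e+01,  1.60974786e+00, -2.81491774e+01,
        1.27324541e-02,  6.54226315e-03, -4.24288487e-06]), 'eef_pos': array([ 0.21142108, -0.64058684,  0.25253361]), 'tool_rot': array([-7.01838809e-04,  9.87322490e-01,  1.58725491e-01, -1.64921564e-04]), 'contact_force': array([ 0.29023142,  0.07344901, -1.01942559]), 'torque': array([ 0.01197045, -0.02990511,  0.02325626]), 'gripper_width': 0.9989195201258252} 0.022
{'fx': 412.0007767651893, 'fy': 412.0007767651893, 'cx': 318.5395037008507, 'cy': 201.01507521911424, 'camera_from_world': array([[-0.37279789,  0.92784321, -0.01134478,  0.31551175],
       [ 0.76604926,  0.30084539, -0.5680322 , -0.28913025],
       [-0.5236318 , -0.22045187, -0.82292814,  1.48507906],
       [ 0.        ,  0.        ,  0.        ,  1.        ]])}
{'fx': 364.9105081655656, 'fy': 364.9105081655656, 'cx': 319.3176422668649, 'cy': 197.64434461585367, 'camera_from_world': array([[ 0.02059428, -0.99976397,  0.00691889, -0.16637302],
       [-0.9969715 , -0.02105485, -0.07486339,  0.49426767],
       [ 0.0749914 , -0.00535617, -0.9971698 ,  1.48476585],
       [ 0.        ,  0.        ,  0.        ,  1.        ]])}
{'fx': 350.0762760957958, 'fy': 350.0762760957958, 'cx': 319.41628650876845, 'cy': 195.78745227345945, 'camera_from_world': array([[ 0.3139098 , -0.94945095, -0.00188   , -0.67480555],
       [-0.91671721, -0.30360156,  0.25972224, -0.03323332],
       [-0.2471643 , -0.07980593, -0.96568153,  0.37853983],
       [ 0.        ,  0.        ,  0.        ,  1.        ]])}
```

View pics/scene0.png

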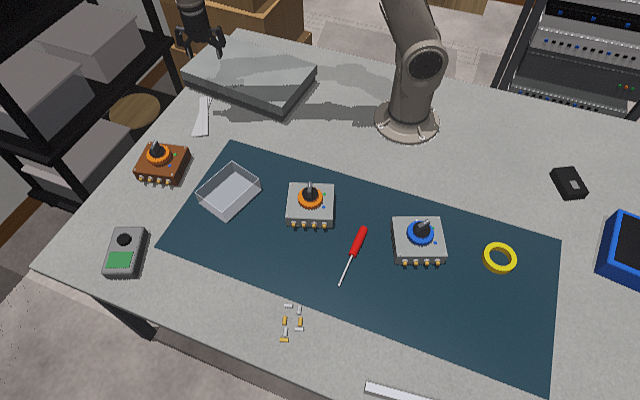

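View pics/top0.png

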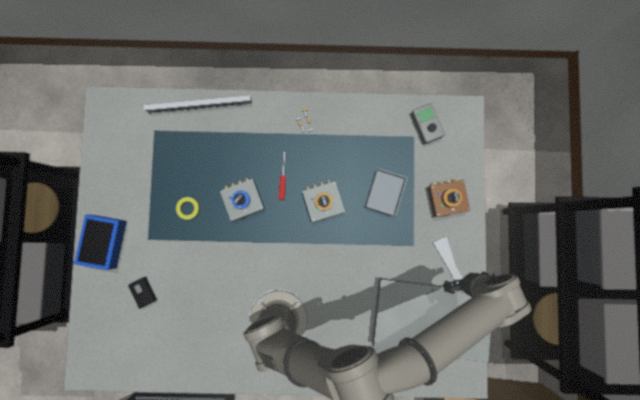

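View pics/wrist0.png

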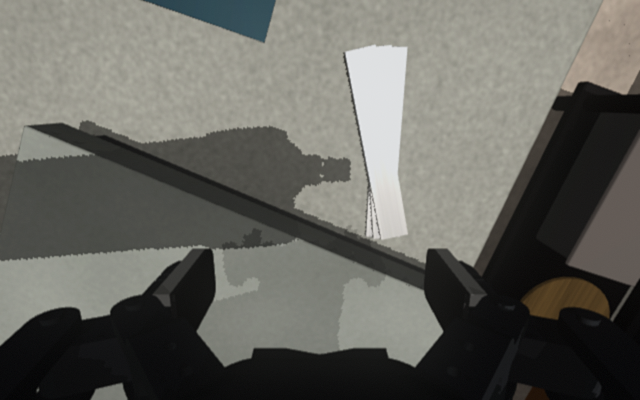

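Grey amplifiers in the scene view are at (310,203) with an orange ring and (420,238) with a blue ring. The brown look-alike is at (160,160). The orange-ringed grey one fits, which is (323,201) in the top view. I'll enlarge it to confirm.

Run:
```python
import cv2, numpy as np
a=cv2.imread("pics/scene0.png")[165:240,270:350]; b=cv2.imread("pics/top0.png")[165:235,290:360]
cv2.imwrite("pics/crop0.png",np.hstack([cv2.resize(a,(400,400),interpolation=2),cv2.resize(b,(400,400),interpolation=2)]))
from station import bot
def pt(n,u,v,z):
    c=bot.calibration(n);T=c["camera_from_world"];R=T[:3,:3];o=-R.T@T[:3,3]
    d=R.T@np.array([(u-c["cx"])/c["fx"],(v-c["cy"])/c["fy"],1]);return o+d*(z-o[2])/d[2]
print(pt("top",323,201,.1),pt("scene",310,193,.1))
for p in [(378,279),(450,287),(372,345)]: print(pt("top",*p,0.05))
for p in [(183,76),(282,107),(317,66),(235,30)]: print(pt("scene",*p,.05))
```

```text
[ 0.47873974 -0.1702102   0.1       ] [ 0.48795937 -0.16923094  0.1       ]
[ 0.17606505 -0.39571043  0.05      ]
[ 0.15032452 -0.68230961  0.05      ]
[-0.07966666 -0.37434154  0.05      ]
[ 0.12624237 -0.84314462  0.05      ]
[ 0.14462754 -0.42097773  0.05      ]
[-0.11160524 -0.39067632  0.05      ]
[-0.20803519 -0.80096545  0.05      ]
```

View pics/crop0.png

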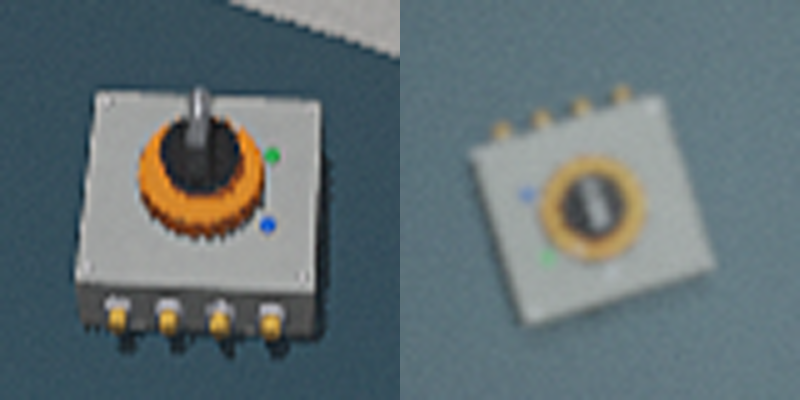

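Confirmed: grey case, orange ring, knob pointing to the white dot (to the front). The case yaw is about +0.28 rad. Next I move over it to look with the wrist camera.

Call:
{"op": "drive_tool", "data": {
  "increments": "0.012 0.027 0 0; 0.016 0.0365 0 0; 0.016 0.0365 0 0; 0.016 0.0365 0 0; 0.016 0.0365 0 0; 0.016 0.0365 0 0; 0.016 0.0365 0 0; 0.016 0.0365 0 0; 0.016 0.0365 0 0; 0.016 0.0365 0 0; 0.016 0.0365 0 0; 0.016 0.0365 0 0",
  "grip": 1
}}

```text
t: 1.15
eef_pos: [0.3997, -0.2106, 0.2534]
tool_rot: [0.0, 0.987, 0.159, 0.0]
contact_force: [0.8, -0.1, -0.2]
gripper_width: 1.001
```

Call:
{"op": "drive_tool", "data": {
  "increments": "0 0.01 0 0; 0 0 0 0; 0 0 0 0; 0 0 0 0"
}}

```text
t: 1.48
eef_pos: [0.399, -0.2038, 0.2532]
tool_rot: [0.0, 0.987, 0.158, -0.0]
contact_force: [0.8, 0.2, 0.1]
gripper_width: 0.999
```

```bash
cat > h.py <<'E'
from station import bot
import numpy as np, cv2
def pt(n,u,v,z,c=None):
    c=c or bot.calibration(n);T=c["camera_from_world"];R=T[:3,:3];o=-R.T@T[:3,3]
    d=R.T@np.array([(u-c["cx"])/c["fx"],(v-c["cy"])/c["fy"],1]);return o+d*(z-o[2])/d[2]
def proj(c,p):
    T=c["camera_from_world"];q=T[:3,:3]@np.array(p)+T[:3,3];return c["fx"]*q[0]/q[2]+c["cx"],c["fy"]*q[1]/q[2]+c["cy"]
def yaw():
    q=bot.get_obs()["tool_rot"];return 2*np.arctan2(q[2],q[1])
E
python3 - <<'E'
from h import *
import pickle
o=bot.get_obs();print(o['eef_pos'],yaw(),o['q'],o['contact_force'])
c=bot.calibration("wrist");im=bot.read_camera("wrist")
pickle.dump(c,open("c1.pkl","wb"));cv2.imwrite("pics/w1.png",im[:,:,::-1])
E
```

```text
[ 0.39900005 -0.2038181   0.25321758] 0.31693602129846726 [ 0.57041788  0.11464123 -0.2549927   2.05850057  0.03555995  0.97259929
 -0.95686893] [0.82862454 0.15363362 0.08745422]
```

View pics/w1.png

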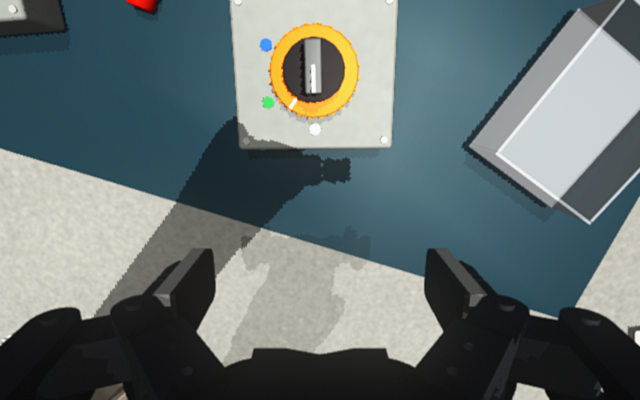

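Run:
```python
from h import *
im=cv2.imread("pics/w1.png")[0:150,225:405]
cv2.imwrite("pics/w1c.png",cv2.resize(im,(720,600),interpolation=cv2.INTER_CUBIC))
```

```text
(no output)
```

View pics/w1c.png

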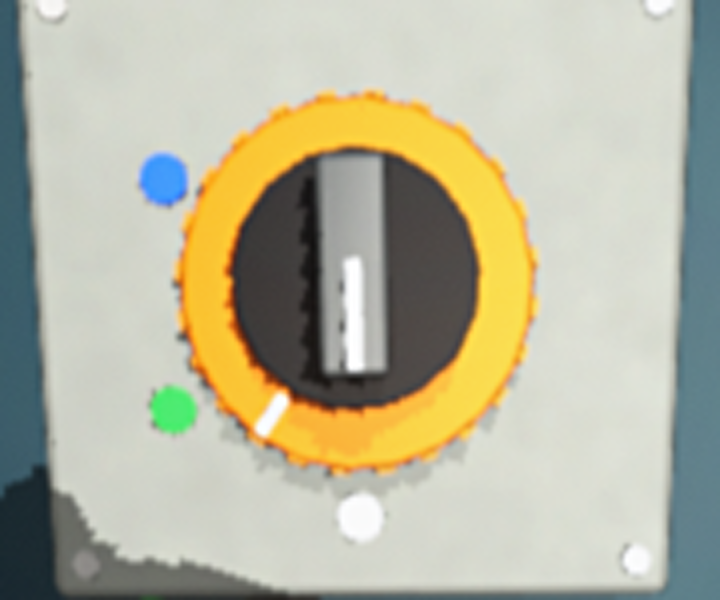

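Run:
```python
from h import *
import pickle
from scipy.optimize import least_squares
c=pickle.load(open("c1.pkl","rb"))
f=lambda u,v:(225+(u+.5)/4-.5,(v+.5)/4-.5)
D={k:f(*p) for k,p in dict(g=(173,410),b=(163,180),w=(361,517)).items()}
ang=dict(w=np.pi,g=np.pi-1.0472,b=np.pi-2.0944)
def res(x,full=False):
    r=[]
    for k in D:
        a=x[2]+ang[k];p=[x[0]+.047*np.cos(a),x[1]+.047*np.sin(a),.055]
        u=proj(c,p);r+=[u[0]-D[k][0],u[1]-D[k][1]]
    return r
s=least_squares(res,[.48,-.17,.28]);print(s.x,np.round(s.fun,2))
P=[pt("w",*f(*p),.121,c) for p in [(318,157),(382,157),(387,372),(323,375)]]
P=np.array(P);print(P.mean(0));d=P[0]+P[1]-P[2]-P[3];print(np.arctan2(d[1],d[0]),np.linalg.norm(d)/2,np.linalg.norm(P[0]-P[1]))
# ring height: outer contour
im=cv2.imread("pics/w1.png");h=cv2.cvtColor(im,cv2.COLOR_BGR2HSV)
m=cv2.inRange(h,(10,120,120),(28,255,255));m[160:]=0
ct=max(cv2.findContours(m,0,1)[0],key=cv2.contourArea);print(cv2.minEnclosingCircle(ct),cv2.fitEllipse(ct))
for z in(.073,.077,.081):
    q=np.array([proj(c,[s.x[0]+.036*np.cos(a),s.x[1]+.036*np.sin(a),z]) for a in np.linspace(0,6.28,60)],np.float32);print(z,cv2.fitEllipse(q))
```

```text
[ 0.48318977 -0.17188028  0.32815388] [ 0.18  0.08 -0.04 -0.05 -0.14 -0.03]
[ 0.48292835 -0.17216823  0.121     ]
0.33698348502508035 0.03463444238063912 0.010665849406316348
((313.1424865722656, 70.29023742675781), 47.986202239990234) ((313.5967102050781, 70.23261260986328), (88.42073822021484, 93.71898651123047), 178.53402709960938)
0.073 ((313.6152038574219, 70.17561340332031), (88.752685546875, 93.94458770751953), 177.83673095703125)
0.077 ((313.5340270996094, 69.721923828125), (89.97698974609375, 95.26970672607422), 177.81820678710938)
0.081 ((313.4505920410156, 69.25492095947266), (91.23554229736328, 96.63278198242188), 177.7994384765625)
```

Fit: axis at (0.483, −0.172), yaw 0.33 rad, with sub-pixel residuals, and the bar agrees. The ring looks low, which suggests a release depth near 12 mm. I'll go above it, then down.

Call:
{"op": "drive_tool", "data": {
  "increments": "0.021 0.008 0 0.013; 0.021 0.008 0 0; 0.021 0.008 0 0; 0.021 0.008 0 0; 0 0 -0.02 0; 0 0 -0.03 0; 0 0 -0.03 0; 0 0 -0.02 0; 0 0 0 0; 0 0 0 0; 0 0 0 0; 0 0 0 0",
  "grip": 0.5
}}

```text
t: 2.53
eef_pos: [0.4847, -0.1713, 0.155]
tool_rot: [0.001, 0.986, 0.165, 0.001]
contact_force: [0.1, -0.2, 0.7]
gripper_width: 0.504
```

Run:
```python
from h import *
o=bot.get_obs();print(o['eef_pos'],yaw(),o['q'],o['contact_force'],o['torque'])
c=bot.calibration("wrist");im=bot.read_camera("wrist")
cv2.imwrite("pics/w2.png",im[:,:,::-1]); print(proj(c,[.483,-.172,.121]))
im=bot.read_camera("scene");cv2.imwrite("pics/s2.png",cv2.resize(im[130:250,230:400,::-1],(800,565)))
```

```text
[ 0.4846678  -0.17132582  0.15495936] 0.33076324510874316 [ 0.45015545  0.35295956 -0.2791325   2.01555673  0.13547165  0.78727802
 -1.14822653] [ 0.09558146 -0.21885991  0.67744374] [ 0.00030565  0.02601681 -0.02344634]
(np.float64(318.0535311443074), np.float64(250.38537197119277))
```

View pics/w2.png

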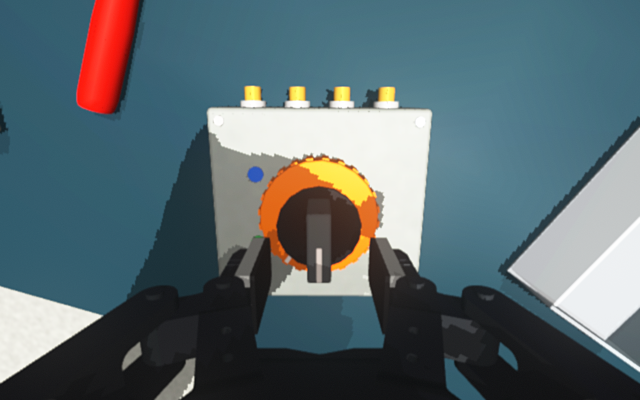

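View pics/s2.png

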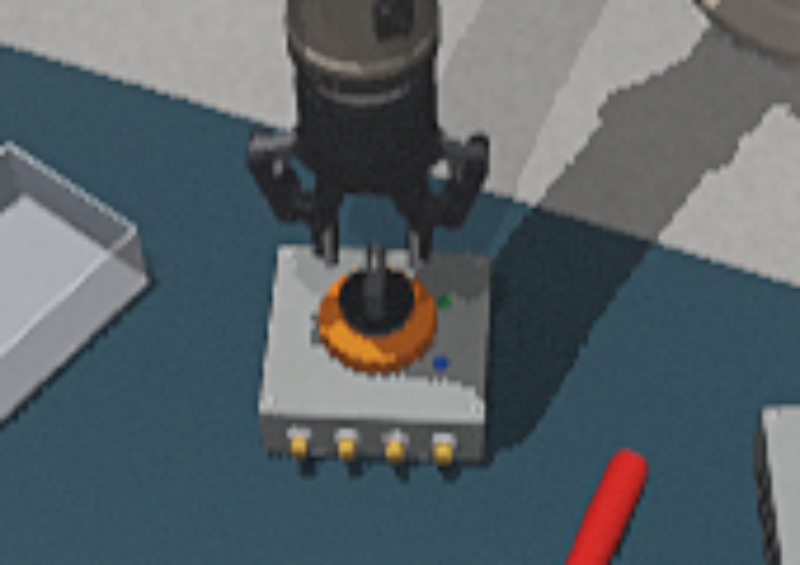

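The bar is centred between the fingers. The white line's inner end is near (319,248), where I predicted (318,250). I descend and close gently.

Call:
{"op": "drive_tool", "data": {
  "increments": "-0.0015 -0.0005 -0.012 0; 0 0 -0.012 0; 0 0 -0.01 0; 0 0 0 0; 0 0 0 0; 0 0 0 0"
}}

```text
t: 3.13
eef_pos: [0.4826, -0.1711, 0.1199]
tool_rot: [0.0, 0.986, 0.165, 0.0]
contact_force: [-0.1, 0.5, -0.9]
gripper_width: 0.499
```

Call:
{"op": "drive_tool", "data": {
  "increments": "0 0 0 0; 0 0 0 0; 0 0 0 0; 0 0 0 0; 0 0 0 0; 0 0 0 0; 0 0 0 0; 0 0 0 0",
  "grip": 0,
  "squeeze": 40
}}

```text
t: 3.8
eef_pos: [0.4826, -0.1715, 0.1196]
tool_rot: [0.0, 0.986, 0.165, 0.001]
contact_force: [0.8, -4.0, 2.8]
gripper_width: 0.128
```

Run:
```python
from h import *
o=bot.get_obs();print(o['eef_pos'],yaw(),o['contact_force'],o['torque'],o['gripper_width'])
c=bot.calibration("wrist");im=bot.read_camera("wrist")
cv2.imwrite("pics/w3.png",im[:,:,::-1])
im=bot.read_camera("scene");cv2.imwrite("pics/s3.png",cv2.resize(im[150:250,250:391,::-1],(800,565)))
```

```text
[ 0.482561   -0.17147094  0.11960996] 0.3314947329781879 [ 0.79647497 -4.0027898   2.78666921] [-0.57609265 -0.24623725 -0.0107929 ] 0.1283070673044746
```

View pics/w3.png

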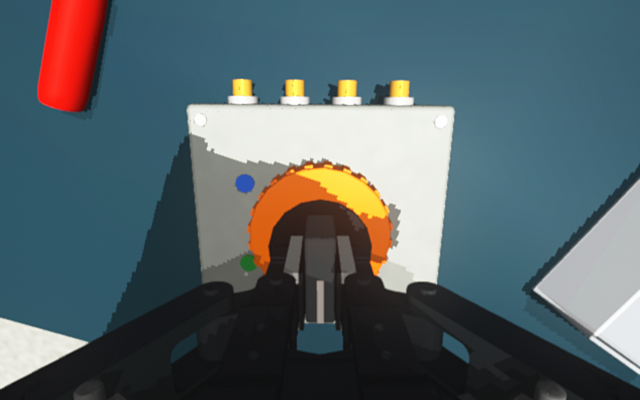

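View pics/s3.png

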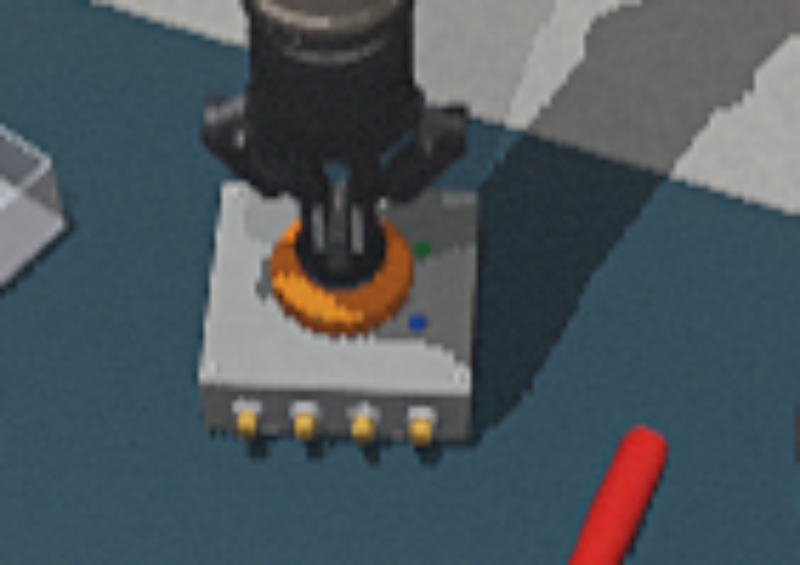

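The fingers hold the bar square (0.128 opening ≈ 11 mm), with a 4 N sideways offset. I recentre slightly, then push down in small steps.

Call:
{"op": "drive_tool", "data": {
  "increments": "0 -0.0006 -0.001 0; 0 0 -0.001 0; 0 0 -0.001 0; 0 0 -0.001 0; 0 0 0 0; 0 0 0 0"
}}

```text
t: 4.4
eef_pos: [0.4825, -0.1715, 0.1154]
tool_rot: [0.0, 0.986, 0.165, 0.0]
contact_force: [3.1, -1.6, 3.7]
gripper_width: 0.13
```

Call:
{"op": "drive_tool", "data": {
  "increments": "0 0 -0.001 0; 0 0 -0.001 0; 0 0 0 0; 0 0 0 0"
}}

```text
t: 4.73
eef_pos: [0.4825, -0.1715, 0.1134]
tool_rot: [0.0, 0.986, 0.165, 0.0]
contact_force: [2.9, -0.9, 5.0]
gripper_width: 0.131
```

Call:
{"op": "drive_tool", "data": {
  "increments": "0 0 -0.001 0; 0 0 0 0; 0 0 0 0"
}}

```text
t: 4.98
eef_pos: [0.4825, -0.1715, 0.1125]
tool_rot: [0.0, 0.986, 0.165, 0.0]
contact_force: [3.1, -1.2, 4.4]
gripper_width: 0.131
```

Call:
{"op": "drive_tool", "data": {
  "increments": "0 0 -0.001 0; 0 0 0 0; 0 0 0 0"
}}

```text
t: 5.23
eef_pos: [0.4825, -0.1715, 0.1115]
tool_rot: [0.0, 0.986, 0.165, 0.0]
contact_force: [3.5, -1.8, 6.1]
gripper_width: 0.13
```

Call:
{"op": "drive_tool", "data": {
  "increments": "0 0 -0.001 0; 0 0 0 0; 0 0 0 0"
}}

```text
t: 5.48
eef_pos: [0.4825, -0.1715, 0.1105]
tool_rot: [0.0, 0.986, 0.165, 0.0]
contact_force: [2.8, -1.5, 6.0]
gripper_width: 0.129
```

Call:
{"op": "drive_tool", "data": {
  "increments": "0 0 -0.001 0; 0 0 0 0; 0 0 0 0"
}}

```text
t: 5.73
eef_pos: [0.4825, -0.1715, 0.1096]
tool_rot: [0.0, 0.986, 0.165, 0.0]
contact_force: [2.3, -1.4, 6.0]
gripper_width: 0.132
```

Call:
{"op": "drive_tool", "data": {
  "increments": "0 0 -0.001 0; 0 0 0 0; 0 0 0 0"
}}

```text
t: 5.98
eef_pos: [0.4825, -0.1715, 0.1086]
tool_rot: [0.0, 0.986, 0.165, 0.0]
contact_force: [3.1, -1.1, 6.6]
gripper_width: 0.132
```

Call:
{"op": "drive_tool", "data": {
  "increments": "0 0 -0.001 0; 0 0 0 0; 0 0 0 0"
}}

```text
t: 6.23
eef_pos: [0.4825, -0.1715, 0.1076]
tool_rot: [0.0, 0.986, 0.165, 0.0]
contact_force: [3.1, -1.1, 6.0]
gripper_width: 0.132
```

Call:
{"op": "drive_tool", "data": {
  "increments": "0 0 -0.0007 0; 0 0 0 0; 0 0 0 0"
}}

```text
t: 6.48
eef_pos: [0.4825, -0.1715, 0.107]
tool_rot: [0.0, 0.986, 0.165, 0.0]
contact_force: [3.2, -0.8, 7.0]
gripper_width: 0.132
```

Call:
{"op": "drive_tool", "data": {
  "increments": "0 0 -0.0007 0; 0 0 0 0; 0 0 0 0"
}}

```text
t: 6.73
eef_pos: [0.4825, -0.1715, 0.1066]
tool_rot: [0.0, 0.986, 0.165, 0.0]
contact_force: [1.2, -1.2, 11.7]
gripper_width: 0.128
```

Call:
{"op": "drive_tool", "data": {
  "increments": "0 0 -0.0007 0; 0 0 0 0; 0 0 0 0"
}}

```text
t: 6.98
eef_pos: [0.4826, -0.1715, 0.1064]
tool_rot: [0.0, 0.986, 0.165, 0.0]
contact_force: [0.7, -0.1, 16.6]
gripper_width: 0.131
```

Call:
{"op": "drive_tool", "data": {
  "increments": "0 0 -0.0005 0; 0 0 0 0; 0 0 0 0"
}}

```text
t: 7.23
eef_pos: [0.4826, -0.1715, 0.1062]
tool_rot: [0.0, 0.986, 0.165, 0.0]
contact_force: [-2.1, 0.5, 19.8]
gripper_width: 0.132
```

Hard stop felt at TCP z ≈ 0.1068 (13 mm down), so the release depth is about 10 mm (z ≈ 0.1098). I back off to the middle, z ≈ 0.1083, and try a small turn.

Call:
{"op": "drive_tool", "data": {
  "increments": "0 0 0.0033 0; 0 0 0 0; 0 0 0 0; 0 0 0 0"
}}

```text
t: 7.57
eef_pos: [0.4825, -0.1715, 0.1084]
tool_rot: [0.0, 0.986, 0.165, 0.0]
contact_force: [2.8, -0.5, 7.0]
gripper_width: 0.128
```

Call:
{"op": "drive_tool", "data": {
  "increments": "0 0 0 -0.05; 0 0 0 -0.05; 0 0 0 -0.05; 0 0 0 0; 0 0 0 0"
}}

```text
t: 7.98
eef_pos: [0.4825, -0.1716, 0.1083]
tool_rot: [0.0, 0.996, 0.091, 0.0]
contact_force: [2.6, -1.6, 7.6]
gripper_width: 0.129
```

Run:
```python
from h import *
o=bot.get_obs();print(o['eef_pos'],yaw()-.3315,o['contact_force'],o['torque'])
```

```text
[ 0.48253813 -0.17158557  0.10834493] -0.1498851570674426 [ 2.643058   -1.62581145  7.56228642] [-0.24285918 -0.62179868  0.05408698]
```

Call:
{"op": "drive_tool", "data": {
  "increments": "0 0 0 -0.05; 0 0 0 -0.05; 0 0 0 -0.05; 0 0 0 0; 0 0 0 0"
}}

```text
t: 8.4
eef_pos: [0.4826, -0.1717, 0.1084]
tool_rot: [0.0, 1.0, 0.016, 0.001]
contact_force: [4.2, -1.1, 5.3]
gripper_width: 0.133
```

Run:
```python
from h import *
o=bot.get_obs();print(o['eef_pos'],yaw()-.3315,o['contact_force'],o['torque'])
im=bot.read_camera("wrist");cv2.imwrite("pics/w4.png",im[:,:,::-1])
```

```text
[ 0.48257468 -0.17166231  0.10838549] -0.29999712391617395 [ 4.21360988 -1.05456712  5.26465331] [-0.2225485  -0.6219618   0.00671972]
```

View pics/w4.png

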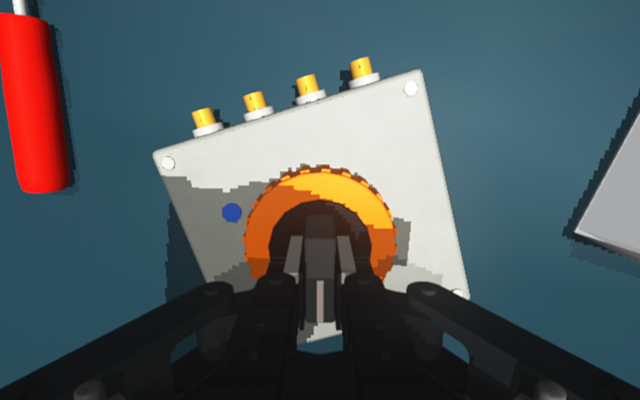

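It turns freely: the moment is about 0 and the bar follows the fingers. Continuing to 1.047.

Call:
{"op": "drive_tool", "data": {
  "increments": "0 0 0 -0.05; 0 0 0 -0.05; 0 0 0 -0.05; 0 0 0 -0.05; 0 0 0 -0.05; 0 0 0 -0.05; 0 0 0 -0.05; 0 0 0 0; 0 0 0 0"
}}

```text
t: 9.2
eef_pos: [0.4826, -0.1718, 0.1084]
tool_rot: [0.0, 0.987, -0.159, 0.001]
contact_force: [2.8, -1.8, 6.5]
gripper_width: 0.128
```

Call:
{"op": "drive_tool", "data": {
  "increments": "0 0 0 -0.05; 0 0 0 -0.05; 0 0 0 -0.05; 0 0 0 -0.05; 0 0 0 -0.05; 0 0 0 -0.05; 0 0 0 -0.05; 0 0 0 -0.05; 0 0 0 0; 0 0 0 0; 0 0 0 0"
}}

```text
t: 10.12
eef_pos: [0.4825, -0.172, 0.1084]
tool_rot: [0.0, 0.936, -0.352, 0.001]
contact_force: [2.1, -2.5, 7.2]
gripper_width: 0.131
```

Run:
```python
from h import *
o=bot.get_obs();print(o['eef_pos'],yaw(),o['contact_force'],o['torque'])
c=bot.calibration("wrist");im=bot.read_camera("wrist");cv2.imwrite("pics/w5.png",im[:,:,::-1])
```

```text
[ 0.48251054 -0.1719932   0.10837389] -0.718602105751819 [ 2.06338143 -2.52573275  7.18916389] [-0.48186156 -0.65030935 -0.02261751]
```

View pics/w5.png

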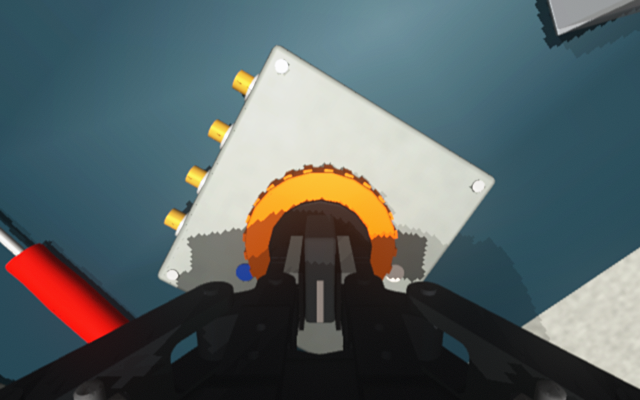

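The blue dot (245,271) and white dot (395,271) sit symmetrically about the bar, so it is on green. I raise it while holding so it re-enters the lock, then release.

Call:
{"op": "drive_tool", "data": {
  "increments": "0 0 0.0015 0; 0 0 0.0015 0; 0 0 0.0015 0; 0 0 0.0015 0; 0 0 0.0015 0; 0 0 0.0015 0; 0 0 0.001 0; 0 0 0.0005 0; 0 0 0 0; 0 0 0 0; 0 0 0 0"
}}

```text
t: 11.08
eef_pos: [0.4825, -0.172, 0.1186]
tool_rot: [0.0, 0.936, -0.352, 0.001]
contact_force: [4.0, -3.6, 2.7]
gripper_width: 0.13
```

Run:
```python
from h import *
o=bot.get_obs();print(o['eef_pos'],yaw(),o['contact_force'],o['torque'])
```

```text
[ 0.48246079 -0.17197049  0.11864064] -0.7184597017666454 [ 3.99036852 -3.62592619  2.67553401] [-0.65971188 -0.9965967  -0.07044818]
```

Call:
{"op": "drive_tool", "data": {
  "increments": "0 0 0.0005 0; 0 0 0.0005 0; 0 0 0 0; 0 0 0 0"
}}

```text
t: 11.42
eef_pos: [0.4825, -0.172, 0.1197]
tool_rot: [0.0, 0.936, -0.352, 0.001]
contact_force: [3.5, -3.5, 3.6]
gripper_width: 0.131
```

Call:
{"op": "drive_tool", "data": {
  "increments": "0 0 0 0; 0 0 0 0; 0 0 0 0; 0 0 0 0; 0 0 0 0; 0 0 0 0",
  "grip": 0.5
}}

```text
t: 11.92
eef_pos: [0.4816, -0.1714, 0.1192]
tool_rot: [0.0, 0.936, -0.351, -0.001]
contact_force: [-0.0, -0.2, 0.5]
gripper_width: 0.501
```

Call:
{"op": "drive_tool", "data": {
  "increments": "0 0 0.01 0; 0 0 0.02 0; 0 0 0.03 0; 0 0 0.03 0; -0.02 0 0.03 0; -0.02 0 0.015 0; -0.02 0.01 0 0; -0.01 0.02 0 0; 0 0 0 0; 0 0 0 0; 0 0 0 0"
}}

```text
t: 12.83
eef_pos: [0.4125, -0.1418, 0.2551]
tool_rot: [0.0, 0.936, -0.351, 0.001]
contact_force: [-0.4, -0.8, 0.9]
gripper_width: 0.5
```

Run:
```python
from h import *
o=bot.get_obs();print(o['t'],o['eef_pos'],yaw(),o['contact_force'])
c=bot.calibration("wrist");im=bot.read_camera("wrist");cv2.imwrite("pics/w6.png",im[:,:,::-1])
im2=bot.read_camera("scene")[165:240,270:350,::-1]
u,v=map(int,proj(c,[.483,-.172,.09]));print(u,v)
y0=max(0,v-75);x0=max(0,u-75);k=im[y0:y0+150,x0:x0+150,::-1];print(x0,y0,k.shape)
cv2.imwrite("pics/w6c.png",np.hstack([cv2.resize(k,(500,500*k.shape[0]//150),interpolation=2)[:500],np.zeros((500*k.shape[0]//150,1,3),np.uint8)]))
cv2.imwrite("pics/s6.png",cv2.resize(im2,(500,470),interpolation=2))
import pickle;pickle.dump((c,x0,y0),open("c6.pkl","wb"))
```

```text
12.8333 [ 0.4124563  -0.14184653  0.25512993] -0.7179493384326084 [-0.39126861 -0.78831265  0.87569929]
289 93
214 18 (150, 150, 3)
```

View pics/w6c.png

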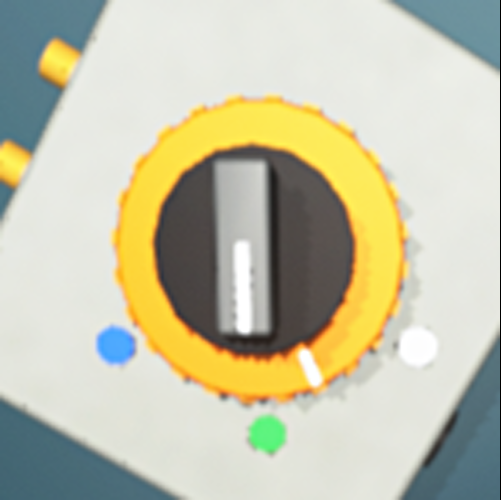

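View pics/s6.png

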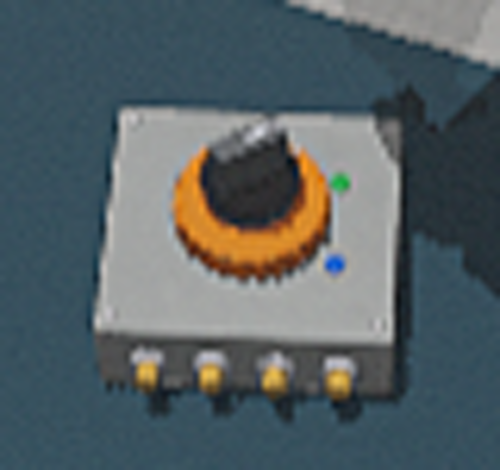

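Run:
```python
from h import *
import pickle
c1=pickle.load(open("c1.pkl","rb"));c,x0,y0=pickle.load(open("c6.pkl","rb"))
f1=lambda p:(225+(p[0]+.5)/4-.5,(p[1]+.5)/4-.5)
s=500/150;f=lambda p:(x0+(p[0]+.5)/s-.5,y0+(p[1]+.5)/s-.5)
A=np.array([.4832,-.1719])
for cc,ff,ps in[(c1,f1,[(287,395),(262,432)]),(c,f,[(301,349),(317,384)])]:
    P=[pt("w",*ff(p),.074,cc)[:2] for p in ps];d=P[1]-P[0];m=(P[0]+P[1])/2-A;print("ring",np.arctan2(*d[::-1]),np.arctan2(*m[::-1]),np.linalg.norm(m))
for z in(.121,.115,.109):
    P=np.array([pt("w",*f(p),z,c) for p in[(214,161),(267,161),(271,333),(219,333)]]);d=P[0]+P[1]-P[2]-P[3]
    print(z,P.mean(0)[:2],np.arctan2(d[1],d[0]),np.linalg.norm(d)/2)
```

```text
ring 2.836043758573274 2.8542520583966047 0.029843022274420757
ring 2.8510852236967397 2.8404391736373507 0.03011845702180123
0.121 [ 0.48301542 -0.17217867] -0.7145881418841201 0.03451722205144721
0.115 [ 0.48349067 -0.17186551] -0.7145881418841188 0.03533076986482118
0.109 [ 0.48396593 -0.17155235] -0.7145881418841185 0.036144317678195065
```

The knob is at 1.04 rad, its apparent size is the same as at the start (so it is up), and the ring mark is unchanged (about 0.01 rad). Handing in.

```bash
python3 -c "
from station import bot
print(bot.hand_in())"
```

```text
the job is handed in; nothing more can be done
None
```

I switched the inner knob of the orange-ringed amplifier from the white dot to the green dot, let it spring back up, and handed the job in at about 13 s. No verdict was reported.

I gripped the bar and pushed down until I felt the ring stop at about 13 mm, at up to about 20 N on the wrist. Then I backed off to about 11 mm and turned it 1.05 rad clockwise; it showed almost no resisting torque. I raised it, released it and moved the arm clear.

Last checks from the wrist camera:
- **Knob angle:** 1.04 rad against 1.047 for the green dot.
- **Knob height:** the bar looks the same length as at the start (34.5 against 34.6 mm). That points to the knob being up, though a change of 2 mm would shift this length by only about 0.3 mm.
- **Orange ring:** its mark moved by about 0.015 rad, which is within measurement noise.
- **Contact:** the fingers were clear of everything, and the small remaining force reading was noise.

No check failed or disagreed. I kept the arm away from the blue amplifier and the loose things, but did not re-measure where they lie.

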